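# Fit the spacer and clamp cap on the pivot post

## Task

Finish the camera pivot stack on the jig: slide the orange spacer ring down over the steel post until it lies flat on the brass support ring and let go of it, and only then put the black clamp cap, open end down as it stands, over the post until it sits flat on the spacer. Leave both parts fully home on the post, and do not knock or shift the dispensing bottle, the spray can or the tape roll.

Things in the scene. Friction and masses are not known exactly. Their poses are not given: they have to be found in the camera images.
- spacer_mid (a point): Orange plastic spacer ring lying flat, round, 46 mm outer diameter, 18 mm high, with a 20 mm hole right through; about 50 g. The point is its centre, half-way up (9 mm above its underside); z is its axis, up. Grasp it across its outside, from any side. It stands left or right of the jig, the cap on the other side.
- cap_mid (a point): Black ribbed clamp cap with a small metal disc on its closed top, round, 46 mm outer diameter (48 mm over the ribs), 30 mm high, standing open end down; about 70 g. From below it has a blind hole 20 mm in diameter, 20 mm deep. The point is its centre, half-way up (15 mm above its underside); z is its axis, towards the closed top.
- post_seat (a point): The seat: centre of the upper face of the fixed brass support ring (52 mm diameter), 36 mm above the bench; z up along the post. The steel post, 16 mm in diameter, rises 34 mm from here, its last 7 mm tapering to 8 mm. The spacer's centre, home, is 9 mm above this point; the cap's centre, home on the spacer, 33 mm above it.
- jig: The jig, fixed to the bench: whitish aluminium base plate 120 x 100 x 12 mm with four screw heads 4 mm high, and on it a dark round boss, 64 mm in diameter, its top 30 mm above the bench, that carries the brass ring and the post. Origin on the bench under the post; z up.
- flux_bottle: White dispensing bottle with red needle cap, a bystander, 44 mm diameter, 140 mm tall, standing behind and to the right of the jig; origin at the centre of its underside.
- spray_can: Orange spray can with yellow cap, a bystander, 59 mm diameter, 199 mm tall, standing behind and to the left of the jig; origin at the centre of its underside.
- tape_roll: Roll of brown tape lying flat, a bystander, 92 mm across, 24 mm high, to the right of the jig; origin at the centre of its underside.
- spacer: The same orange spacer ring; origin at the centre of its underside.
- cap: The same black clamp cap; origin at the centre of its underside.
Things that resemble listed ones, but are neither listed nor needed, are in the scene too. Several things look just like the cap: the one meant starts farthest from the robot's base.

How it is judged:
By the outcome, as a careful person would: the job done as asked, in the order asked, and still so for the second after the job is handed in, with the robot touching nothing.
It also fails if it takes over 61 s, if anything falls off the work surface, if the arm or the gripper's body presses on something with over 40 N, if the wrist force passes 120 N, or if a joint passes its speed limit or range.

## Robot

A 6-joint arm with a two-finger parallel gripper is mounted at the origin on a cart in front of the work surface, level with it; the furniture and walls round the work are solid. World frame = base frame: x ahead of the robot, y to its left, z up, the work surface at z = 0. Lengths are in mm, angles in rad, forces in N, time in s.
With the tool pointing down it reaches from about 300 to 850 mm from the base axis. Payload 5.4 kg.
Tool frame: the origin (TCP) lies at the very end of the fingers, on their centre line; the grasp point (between the pads) lies 19 mm behind it; z points along the fingers, x is the direction in which the jaws open and shut, and the axes are right-handed (so a half turn about z gives the same grasp; the last joint's range is limited). The gripper opens to 85 mm and grips with 20 to 120 N. Pads are 22 mm wide; open, the fingers measure 114 mm over their backs; the gripper's body (76 mm by 85 mm) begins 54 mm behind the grasp point. The pads swing forward as they close: fully open they stand 13 mm farther back than shut.
Start: joints at [-1.399, 0.158, 1.597, -0, 1.386, -0.21], TCP at [214.216, -533.59, 231.299] pointing down, gripper open.
Joint ranges: [-2.91, 2.91], [-0.94, 2.29], [0.18, 2.7], [-1.29, 4.43], [0.17, 2.64], [-3, 3]. Speed limits (rad/s): [2.57, 2.57, 3.14, 3.14, 3.14, 3.14].

## Interface

Orientations are given as a rotation vector (axis times angle).
In Python, from workcell import bot gives the robot as it stands.
- The arm moves only by the tool arm_command, never from a script. Its argument "rows" is a list that holds one entry, the list of rows, each a list of 7 numbers: the shift along the tool's x, y, z in mm, then the turn, a rotation vector about the tool's x, y, z in degrees, then the closure in counts, from 0 (fully open) to 255 (shut). A call has 1 to 12 rows; each row shifts and turns the commanded pose from where the row before left it, along the tool's axes as they then stand; what a row does not reach is not made up. A row lasts 1/8 s, in which the tool goes at most 62.5 mm and 10.7 degrees, less where a joint would pass 70% of its speed; a pose out of reach is approached as far as the arm can. A call with a gripper value outside its range is refused whole. The fingers move at their own pace and stop on an object; the grip force is fixed at half the most. Time passes only in rows, so rows that do not move let the fingers close. It gives the time, the measured TCP pose, the force and the opening at its end, in the units of the state.
- bot.get_state(): the state, without advancing time (a new reading comes with each control period).
- bot.snapshot(name): name is "scene" or "top" or "wrist"; returns (picture, depth): 420x560x3 uint8, red, green, blue; 420x560 float32, mm along the optical axis (not along the pixel's ray), 0 where there is no reading.
- bot.calibration(name): a dict with "fx", "fy", "cx", "cy" (pixels), "extrinsics" (4x4, takes a point from camera to world coordinates); the wrist camera has in their place "tool_from_camera" (4x4, takes a point from camera to tool coordinates, whose origin is the TCP and whose axes are the tool frame's). Camera axes: x right, y up, looking along -z (the intrinsics and any distortion apply to the point x, -y, -z); pixel columns grow to the right and rows downward; lengths in mm; the calibration is good to about 2 mm. The wrist camera is an equidistant fisheye: a pixel r from the principal point sees the ray r / f radians off the axis. A picture is of the moment at which its call begins: read the wrist's pose just before it. calibration takes no time and is no camera call.
- bot.finish_job(): hands the job in, once; it reports no verdict.
Trained networks look in the newest picture that a camera, given by its name, has taken for a name from the list of things; names that differ only in an ending like _2 or _b are one class to them, and where a whole thing is asked for, a point or a joint stands for the part that bears it (a point fixed in the world has none). Each returns a list of dicts, best first, with "conf" (0 to 1); they miss things now and then, are a little off and sometimes report something else, mostly with a low value. They report only what shows in the picture. A call takes as long as a camera call. They do not tell look-alikes from the thing itself.
- bot.masks_of(camera, thing): "mask" (420x560 bool, what is visible of it) and "location" ([column, row] in pixels, amid what is visible of it).
- bot.place_of(camera, thing): "location" ([column, row] in pixels: a listed point, or the origin of a listed thing).
The state is a dict: "time_s": time; "joints": joint angles; "joint_vel": joint speeds; "joint_torque": joint torques, N m; "eef_pos": TCP position; "eef_rot": TCP orientation; "wrist_force": force on the tool from outside, world axes, zero at the start; "wrist_torque": the same for the moment, N m; "finger_gap": opening from 0.0 (shut) to 1.0 (fully open).
Only numpy, scipy, OpenCV 4.12 (cv2) and the standard library are available. Lean on these libraries where they do the work, as an engineer would, in place of code of your own. Each camera call takes 0.05 s, during which the arm holds its last target. There are 200 camera calls.

## Working session

There is one attempt and no reset: what is moved stays moved. The work goes in short steps, Python scripts to look and compute and a tool call to move; the robot and the scene stay as the last step left them, time stands still between calls to the robot, and variables do not carry over. Pictures are saved under pics/ and viewed, about 8 in all and at most 12, crops included, and the job is handed in when it is done.

Besides the shell and the picture viewer there is one more tool, called after ">>>" as name(argument=value, ...) on one line, values as JSON. arm_command: Moves the arm, as the interface text tells. Its arguments: {"type":"object","properties":{"rows":{"type":"array"}},"required":["rows"]}

```bash
mkdir -p pics
cat > h.py <<'E'
import numpy as np, cv2
from scipy.spatial.transform import Rotation as R
from workcell import bot
def cam(name):
    c=bot.calibration(name)
    if 'extrinsics' in c: return c,np.array(c['extrinsics'])
    s=bot.get_state(); T=np.eye(4); T[:3,:3]=R.from_rotvec(s['eef_rot']).as_matrix(); T[:3,3]=s['eef_pos']
    return c,T@np.array(c['tool_from_camera'])
def world(c,T,u,v,d):  # pinhole, arrays
    u,v,d=map(np.asarray,(u,v,d))
    p=np.stack([(u-c['cx'])/c['fx']*d,-(v-c['cy'])/c['fy']*d,-d],-1)
    return p@T[:3,:3].T+T[:3,3]
def ray_z(c,T,u,v,z,fish=False):
    a,b=(u-c['cx'])/c['fx'],(v-c['cy'])/c['fy']
    if fish:
        r=np.hypot(a,b); s=np.tan(r)/r if r>1e-9 else 1; a*=s;b*=s
    w=T[:3,:3]@np.array([a,-b,-1]); return T[:3,3]+w*(z-T[2,3])/w[2]
def save(n,p): cv2.imwrite('pics/'+n,p[:,:,::-1])
E
python3 - <<'E'
from h import *
for n in ['scene','top']:
    p,d=bot.snapshot(n); save(n+'0.png',p); np.save(n+'_d.npy',d)
    c,T=cam(n); print(n,{k:v for k,v in c.items() if k!='extrinsics'},T.round(2).tolist())
    for t in ['spacer_mid','cap_mid','post_seat','flux_bottle','spray_can','tape_roll']:
        z={'spacer_mid':9,'cap_mid':15,'post_seat':36}.get(t,0)
        for r in bot.place_of(n,t)[:5]:
            u,v=r['location']; print(t,round(r['conf'],2),round(u),round(v),ray_z(c,T,u,v,z).round(1))
E
```

```text
scene {'fx': 409.10793028736964, 'fy': 409.10793028736964, 'cx': 281.45967359215507, 'cy': 217.5230718441365} [[-0.64, 0.34, -0.69, -163.21], [-0.77, -0.27, 0.58, 614.19], [0.01, 0.9, 0.43, 474.99], [0.0, 0.0, 0.0, 1.0]]
spacer_mid 0.5 365 214 [ 456.2 -199.3    9. ]
cap_mid 0.97 255 299 [334.5 257.5  15. ]
cap_mid 0.86 229 280 [414.5 261.4  15. ]
cap_mid 0.67 281 276 [363.4 171.5  15. ]
flux_bottle 0.84 289 190 [ 731.1 -166.     0. ]
tape_roll 0.72 328 200 [ 599.6 -205.9    0. ]
top {'fx': 453.78851314702257, 'fy': 453.78851314702257, 'cx': 280.77002226527196, 'cy': 211.2679347142606} [[0.01, 1.0, -0.05, 475.04], [-1.0, 0.01, -0.0, 39.8], [-0.0, 0.05, 1.0, 960.4], [0.0, 0.0, 0.0, 1.0]]
cap_mid 0.94 178 303 [330.4 255.2  15. ]
cap_mid 0.83 176 261 [416.2 260.7  15. ]
cap_mid 0.63 223 290 [357.2 162.6  15. ]
cap_mid 0.57 262 180 [586.1  83.9  15. ]
post_seat 0.76 261 182 [580.5  83.3  36. ]
flux_bottle 0.73 381 121 [ 716.3 -169.1    0. ]
spray_can 0.71 156 142 [668.9 311.5   0. ]
spray_can 0.32 261 182 [584.4  85.4   0. ]
tape_roll 0.87 403 177 [ 595.6 -215.2    0. ]
tape_roll 0.55 179 261 [414.7 256.6   0. ]
```

Run:
```python
import cv2,numpy as np
a=cv2.imread('pics/top0.png')[80:340,110:470]; cv2.imwrite('pics/topc.png',cv2.resize(a,None,fx=2.2,fy=2.2,interpolation=cv2.INTER_CUBIC))
```

```text
(no output)
```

View pics/topc.png

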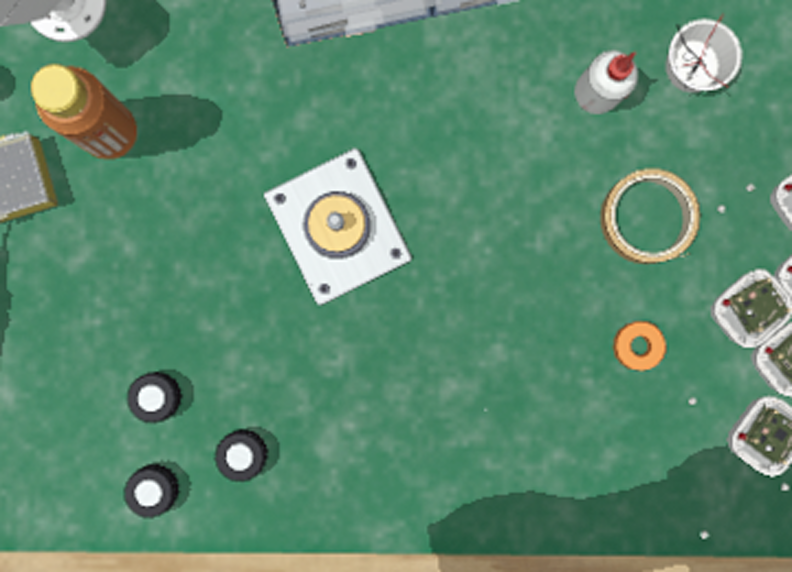

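View pics/scene0.png

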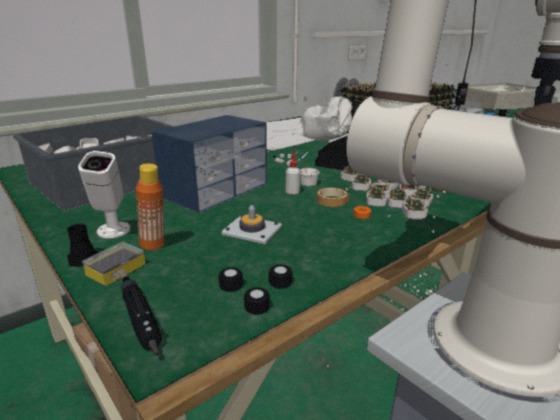

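The top crop shows the spacer at full-image pixel (401,237), the post at about (262,181), and three caps at lower left. The one meant, farthest from the base, is at about (179,261). The bottle, can and tape are all well away from the jig. Next I'll measure these with depth.

Run:
```python
from h import *
p=cv2.imread('pics/top0.png')[:,:,::-1]; d=np.load('top_d.npy'); c,T=cam('top')
v,u=np.mgrid[:420,:560]; W=world(c,T,u,v,d)
def m(n,uv,r,zl,zh):
    k=(np.hypot(u-uv[0],v-uv[1])<r)&(W[...,2]>zl)&(W[...,2]<zh)&(d>0)
    q=W[k]; (x,y),rad=cv2.minEnclosingCircle(q[:,:2].astype(np.float32))
    print(n,len(q),'mean',q.mean(0).round(1),'zmed',np.median(q[:,2]).round(1),'circ',round(x,1),round(y,1),round(rad,1))
m('bench',(330,260),15,-20,20)
m('spacer',(401,237),18,12,30)
for n,uv in dict(capA=(179,261),capB=(220,287),capC=(178,303)).items(): m(n,uv,18,24,40)
m('brass',(262,181),22,33,42); m('boss',(262,181),24,27,42); m('post',(262,181),12,58,80)
for n,uv,zl,zh in [('bottle',(385,115),60,150),('tape',(406,177),18,30),('can',(150,130),100,210)]: m(n,uv,40,zl,zh)
s=bot.get_state(); print(s); print(R.from_rotvec(s['eef_rot']).as_matrix().round(3))
```

```text
bench 695 mean [419.3 -60.8   0.6] zmed 0.7 circ 419.5 -60.8 31.4
spacer 320 mean [ 468.3 -204.4   18.5] zmed 18.6 circ 468.6 -205.0 22.9
capA 398 mean [417.9 251.8  30.2] zmed 30.4 circ 417.9 251.9 23.5
capB 404 mean [364.2 169.6  30.2] zmed 30.3 circ 363.6 169.8 23.6
capC 412 mean [330.9 252.7  30.2] zmed 30.2 circ 330.4 253.3 23.6
brass 446 mean [580.4  81.5  36.6] zmed 36.6 circ 580.6 81.1 29.8
boss 666 mean [579.9  81.3  34.5] zmed 35.5 circ 580.9 81.6 31.6
post 51 mean [580.4  81.3  67.1] zmed 67.6 circ 580.9 81.4 7.7
bottle 412 mean [ 708.7 -164.9   83.3] zmed 77.9 circ 713.1 -168.6 22.2
tape 536 mean [ 591.2 -214.9   24.4] zmed 24.7 circ 591.1 -215.2 44.7
can 1029 mean [661.2 286.8 167.8] zmed 165.6 circ 668.4 295.8 28.3
{'time_s': 0.7, 'joints': array([-1.39910995e+00,  1.58384863e-01,  1.59700827e+00, -1.59065860e-05,
        1.38618867e+00, -2.10089725e-01]), 'joint_vel': array([-0.00133428,  0.00026369,  0.00079206,  0.00023563, -0.00115871,
        0.00129274]), 'joint_torque': array([ 1.97647394e-03, -3.95908034e+01, -3.31636870e+01, -1.73145345e-04,
        6.70937461e-04,  3.71983063e-06]), 'eef_pos': array([ 214.2057707 , -533.59327625,  231.30350868]), 'eef_rot': array([ 2.60255468e+00, -1.75960118e+00, -5.88515363e-06]), 'wrist_force': array([ 0.57065451, -0.13272323, -0.1003088 ]), 'wrist_torque': array([-0.02778878, -0.00920696, -0.03491835]), 'finger_gap': 1.001171905441655}
[[ 0.373 -0.928 -0.   ]
 [-0.928 -0.373 -0.   ]
 [ 0.     0.    -1.   ]]
```

>>> arm_command(rows=[[[-21,-36,8,0,0,0,0],[-21,-36,8,0,0,0,0],[-21,-36,8,0,0,0,0],[-21,-36,8,0,0,0,0],[-21,-36,8,0,0,0,0],[-21,-36,8,0,0,0,0],[-21,-36,8,0,0,0,0],[-21,-36,8,0,0,0,0],[-21,-36,8,0,0,0,0],[-21,-34,8,0,0,0,0],[0,0,0,0,0,0,0],[0,0,0,0,0,0,0]]])

```text
time_s: 2.2
eef_pos: [468.1, -205.8, 151.5]
eef_rot: [2.602, -1.759, 0.001]
wrist_force: [0.1, -0.7, -0.1]
finger_gap: 0.999
```

```bash
cat >> h.py <<'E'
def off(target):
    s=bot.get_state(); M=R.from_rotvec(s['eef_rot']).as_matrix()
    return (M.T@(np.array(target)-s['eef_pos'])).round(1)
E
python3 - <<'E'
from h import *
c,T=cam('wrist'); p,d=bot.snapshot('wrist'); save('w1.png',p)
for t,z in [('spacer_mid',9)]:
    for r in bot.place_of('wrist',t)[:3]: print(t,r['conf'],r['location'],ray_z(c,T,*r['location'],z,True).round(1))
h=cv2.cvtColor(p,cv2.COLOR_RGB2HSV); k=cv2.inRange(h,(5,130,130),(20,255,255))
n,l,st,ce=cv2.connectedComponentsWithStats(k)
for i in range(1,n):
    if st[i,4]>200: print(st[i],ce[i],ray_z(c,T,*ce[i],17,True).round(1))
print(off([468.4,-204.8,3]), T.round(2).tolist(),c['fx'])
E
```

```text
spacer_mid 0.74 [281.3, 199.2] [ 466.5 -204.8    9. ]
[ 293   24  103  102 1337] [346.19895288  69.50186986] [ 594.4 -212.5   17. ]
[ 254  172   52   53 1724] [279.19141531 198.55452436] [ 468.2 -202.1   17. ]
[ -1.4  -1.  148.7] [[0.37, 0.89, 0.26, 531.66], [-0.93, 0.36, 0.1, -177.88], [0.0, -0.28, 0.96, 293.96], [0.0, 0.0, 0.0, 1.0]] 325.19226210127806
```

View pics/w1.png

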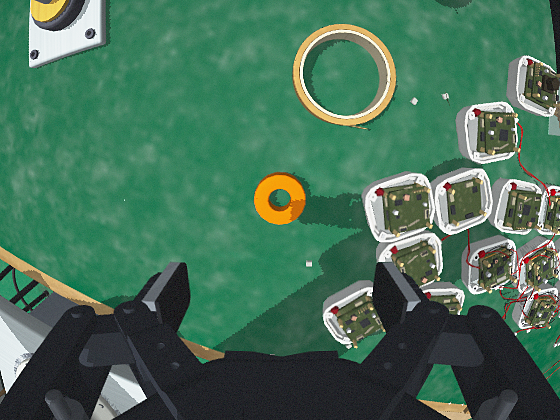

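The wrist view shows the spacer at (280,199), centred between the fingers. The nearest trays are about 80 mm to the right, so they clear the fingers. Descending.

>>> arm_command(rows=[[[-1,0,35,0,0,0,0],[0,-1,35,0,0,0,0],[0,0,32,0,0,0,0],[0,0,22,0,0,0,0],[0,0,14,0,0,0,0],[0,0,8,0,0,0,0],[0,0,2,0,0,0,0],[0,0,0,0,0,0,120],[0,0,0,0,0,0,255],[0,0,0,0,0,0,255],[0,0,0,0,0,0,255],[0,0,0,0,0,0,255]]])

```text
time_s: 3.8
eef_pos: [469.4, -204.4, 4.6]
eef_rot: [2.603, -1.759, 0.002]
wrist_force: [-1.7, 0.9, 7.2]
finger_gap: 0.509
```

>>> arm_command(rows=[[[0,0,0,0,0,0,255],[0,0,0,0,0,0,255]]])

```text
time_s: 4.05
eef_pos: [469.4, -204.4, 4.6]
eef_rot: [2.603, -1.759, 0.002]
wrist_force: [-1.2, 2.0, 6.5]
finger_gap: 0.512
```

>>> arm_command(rows=[[[0,0,-12,0,0,0,255],[0,0,-40,0,0,0,255],[0,0,-50,0,0,0,255],[-26,-24,-13,0,0,0,255],[-36,-34,0,0,0,0,255],[-36,-34,0,0,0,0,255],[-36,-34,0,0,0,0,255],[-36,-34,0,0,0,0,255],[-32,-30,0,0,0,0,255],[-22,-20,0,0,0,0,255],[0,0,0,0,0,0,255],[0,0,0,0,0,0,255]]])

```text
time_s: 5.55
eef_pos: [580.0, 81.6, 118.6]
eef_rot: [2.602, -1.759, 0.0]
wrist_force: [-0.2, -0.1, -0.3]
finger_gap: 0.509
```

Run:
```python
from h import *
c,T=cam('wrist'); p,d=bot.snapshot('wrist'); save('w2.png',p)
print(bot.get_state()['finger_gap'],off([580.6,81.3,40]),T.round(3).tolist())
h=cv2.cvtColor(p,cv2.COLOR_RGB2HSV); k=cv2.inRange(h,(5,130,90),(18,255,255))
n,l,st,ce=cv2.connectedComponentsWithStats(k)
z=bot.get_state()['eef_pos'][2]-4.6+17
for i in range(1,n):
    if st[i,4]>200: print(st[i],ce[i],ray_z(c,T,*ce[i],z,True).round(1))
for r in bot.place_of('wrist','post_seat')[:3]: print(r['conf'],r['location'],ray_z(c,T,*r['location'],36,True).round(1))
for r in bot.place_of('wrist','spacer_mid')[:3]: print(r['conf'],r['location'],ray_z(c,T,*r['location'],z-8,True).round(1))
for n in ['top']:
    p,d=bot.snapshot(n); save('top2.png',p)
```

```text
0.511115394052301 [ 0.2 -0.6 78.5] [[0.373, 0.892, 0.256, 643.55], [-0.928, 0.359, 0.104, 109.465], [0.001, -0.277, 0.961, 261.013], [0.0, 0.0, 0.0, 1.0]]
[   0    4  113   49 2511] [54.29231382 28.28156113] [652.5 228.6 130.9]
[ 232  224   98   99 6434] [281.85141436 275.34815045] [581.5  83.9 130.9]
[493 258  34  75 216] [505.59259259 297.78240741] [609.2 -41.9 130.9]
0.72 [542.6, 181.1] [ 698.3 -123.5   36. ]
0.67 [279.6, 211.6] [583.1  86.   36. ]
0.98 [280.7, 272.0] [579.1  83.5 122.9]
```

View pics/w2.png

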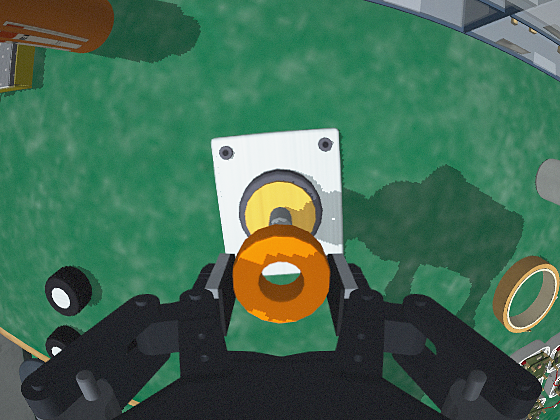

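The spacer sits squarely in the jaws at (282,275), and the post is just behind it at (280,212). Now to fit the brass/boss arc for the relative offset.

Run:
```python
from h import *
from scipy.optimize import least_squares
p=cv2.imread('pics/w2.png')[:,:,::-1].copy(); c,T=cam('wrist'); s=bot.get_state(); M=R.from_rotvec(s['eef_rot']).as_matrix()
h=cv2.cvtColor(p,cv2.COLOR_RGB2HSV)
g=cv2.cvtColor(p,cv2.COLOR_RGB2GRAY)
# boss outer edge z=30 (white->dark) and brass outer edge z=36 (dark->yellow), radial scan upward from (280,212)
for nm,z,rad in [('boss',30,32),('brass',36,26)]:
    P=[]
    for a in np.radians(np.arange(195,346,5)):
        q=[(280+r*np.cos(a),212+r*np.sin(a)) for r in np.arange(20,56,.5)]
        hs=np.array([h[int(round(y)),int(round(x))] for x,y in q]); 
        yel=(hs[:,1]>90)&(hs[:,2]>110)&(hs[:,0]<32)&(hs[:,0]>17)
        dark=(hs[:,2]<120)
        if nm=='brass':
            i=np.where(yel)[0]; 
        else: i=np.where(dark)[0]; i=i[i<52] if len(i) else i
        if len(i): P.append(ray_z(c,T,*q[i[-1]],z,True)[:2])
    P=np.array(P); f=least_squares(lambda t:np.hypot(*(P-t[:2]).T)-t[2],[*P.mean(0),rad],loss='soft_l1')
    f2=least_squares(lambda t:np.hypot(*(P-t[:2]).T)-rad,P.mean(0),loss='soft_l1')
    print(nm,len(P),f.x.round(1),f2.x.round(1),np.abs(f2.fun).mean().round(2),'tool',(M.T@(np.r_[f2.x,0]-s['eef_pos'])).round(1))
k=cv2.inRange(h,(5,130,90),(18,255,255)); l=cv2.connectedComponents(k)[1]; k=(l==l[300,281]).astype(np.uint8)
cn=max(cv2.findContours(k,0,1)[0],key=cv2.contourArea)[:,0]
P=np.array([ray_z(c,T,*q,s['eef_pos'][2]+13,True)[:2] for q in cn])
f=least_squares(lambda t:np.hypot(*(P-t[:2]).T)-t[2],[*P.mean(0),23],loss='soft_l1'); print('spacer',f.x.round(1),'tool',(M.T@(np.r_[f.x[:2],0]-s['eef_pos'])).round(1))
```

```text
boss 31 [583.3  85.1  30. ] [580.9  84.1] 0.59 tool [ -2.4  -2.  118.4]
brass 31 [580.2  84.3  25.4] [579.6  84.1] 0.31 tool [ -2.9  -0.7 118.4]
spacer [580.6  83.6  23.5] tool [ -2.1  -1.5 118.4]
```

The spacer and post agree within about 0.5 mm. Descending.

>>> arm_command(rows=[[[-0.4,0,20,0,0,0,255],[0,0,20,0,0,0,255],[0,0,8,0,0,0,255],[0,0,6,0,0,0,255],[0,0,6,0,0,0,255],[0,0,5,0,0,0,255],[0,0,0,0,0,0,255]]])

```text
time_s: 6.62
eef_pos: [579.8, 82.5, 53.0]
eef_rot: [2.602, -1.759, -0.001]
wrist_force: [0.8, -0.2, -0.1]
finger_gap: 0.507
```

No contact forces, so the post is inside the hole. Continuing down.

>>> arm_command(rows=[[[0,0,5,0,0,0,255],[0,0,4,0,0,0,255],[0,0,2,0,0,0,255],[0,0,1,0,0,0,255],[0,0,0,0,0,0,255]]])

```text
time_s: 7.25
eef_pos: [580.0, 82.5, 41.3]
eef_rot: [2.603, -1.76, -0.0]
wrist_force: [0.2, -0.5, -0.5]
finger_gap: 0.511
```

>>> arm_command(rows=[[[0,0,0.8,0,0,0,255],[0,0,0,0,0,0,255]]])

```text
time_s: 7.5
eef_pos: [580.2, 82.5, 40.7]
eef_rot: [-2.602, 1.759, -0.001]
wrist_force: [0.3, -0.4, -0.0]
finger_gap: 0.511
```

>>> arm_command(rows=[[[0,0,0.7,0,0,0,255],[0,0,0,0,0,0,255]]])

```text
time_s: 7.75
eef_pos: [580.2, 82.5, 40.7]
eef_rot: [-2.603, 1.759, -0.0]
wrist_force: [-3.1, -0.5, 5.0]
finger_gap: 0.512
```

>>> arm_command(rows=[[[0,0,0.7,0,0,0,255],[0,0,0,0,0,0,255]]])

```text
time_s: 8.0
eef_pos: [580.3, 82.5, 40.6]
eef_rot: [2.603, -1.759, 0.0]
wrist_force: [-4.7, -0.7, 9.7]
finger_gap: 0.505
```

>>> arm_command(rows=[[[0,0,-1,0,0,0,0],[0,0,0,0,0,0,0],[0,0,0,0,0,0,0],[0,0,0,0,0,0,0],[0,0,-20,0,0,0,0],[0,0,-45,0,0,0,0],[0,0,-45,0,0,0,0],[0,0,0,0,0,0,0]]])

```text
time_s: 9.0
eef_pos: [583.7, 82.3, 156.6]
eef_rot: [-2.598, 1.756, -0.015]
wrist_force: [0.6, -0.0, -1.1]
finger_gap: 0.996
```

>>> arm_command(rows=[[[-20,8,0,0,0,0,0],[-34,14,0,0,0,0,0],[-40,16,0,0,0,0,0],[-40,16,0,0,0,0,0],[-40,16,0,0,0,0,0],[-30,12,0,0,0,0,0],[-14,6,0,0,0,0,0],[0,0,0,0,0,0,0],[0,0,0,0,0,0,0]]])

```text
time_s: 10.12
eef_pos: [417.6, 251.4, 149.9]
eef_rot: [2.602, -1.76, 0.0]
wrist_force: [0.7, 0.1, 0.5]
finger_gap: 1.0
```

Run:
```python
from h import *
c,T=cam('wrist'); p,d=bot.snapshot('wrist'); save('w3.png',p)
print(off([417.9,251.9,6]))
for r in bot.place_of('wrist','cap_mid')[:4]: print(r['conf'],r['location'],ray_z(c,T,*r['location'],15,True).round(1))
p,d=bot.snapshot('top'); save('top3.png',p); c,T=cam('top')
v,u=np.mgrid[:420,:560]; W=world(c,T,u,v,d)
h=cv2.cvtColor(p,cv2.COLOR_RGB2HSV); o=(cv2.inRange(h,(4,150,110),(17,255,255))>0)&(np.hypot(u-262,v-181)<25)
q=W[o]; print('spacer on post',o.sum(),q.mean(0).round(1),np.percentile(q[:,2],[10,50,90]).round(1),cv2.minEnclosingCircle(q[:,:2].astype(np.float32)))
a=np.vstack([cv2.resize(p[120:240,200:340],(560,480))]); w=cv2.imread('pics/w3.png'); cv2.imwrite('pics/w3b.png',np.hstack([w,cv2.resize(p[150:215,225:300,::-1],(240,208)).copy() if 0 else cv2.copyMakeBorder(cv2.resize(p[150:215,225:300,::-1],(240,208)),0,212,0,0,0)]))
```

```text
[ -0.5  -0.3 144. ]
0.85 [333.8, 282.8] [359.4 174.6  15. ]
0.8 [246.0, 280.2] [330.7 254.8  15. ]
0.71 [278.5, 197.2] [418.5 256.1  15. ]
spacer on post 312 [579.   79.7  57. ] [52.1 54.3 56.6] ((537.387451171875, 64.49817657470703), 67.06404113769531)
```

View pics/w3b.png

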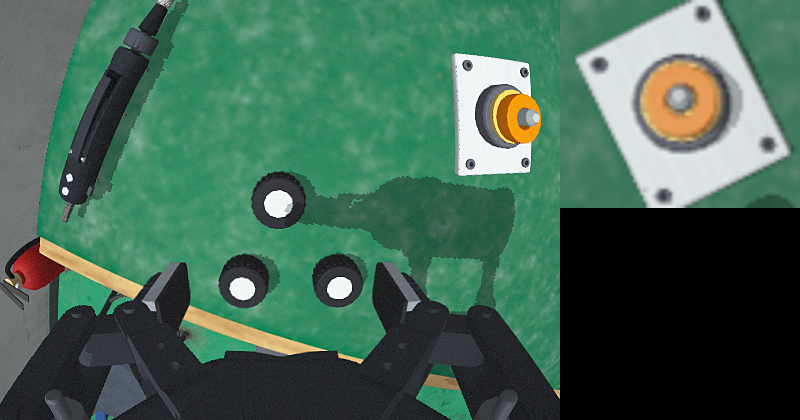

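The spacer is home, with its top at 54.3 mm and centred on the post. The right cap is centred between the open fingers at (278,200), and the two look-alikes are clear of them. Picking the cap.

>>> arm_command(rows=[[[-0.5,0,35,0,0,0,0],[0,0,35,0,0,0,0],[0,0,32,0,0,0,0],[0,0,22,0,0,0,0],[0,0,12,0,0,0,0],[0,0,6,0,0,0,0],[0,0,0,0,0,0,0],[0,0,0,0,0,0,120],[0,0,0,0,0,0,255],[0,0,0,0,0,0,255],[0,0,0,0,0,0,255],[0,0,0,0,0,0,255]]])

```text
time_s: 11.78
eef_pos: [417.6, 252.7, 9.4]
eef_rot: [-2.602, 1.759, -0.001]
wrist_force: [-3.1, -0.4, 8.8]
finger_gap: 0.511
```

>>> arm_command(rows=[[[0,0,0,0,0,0,255]]])

```text
time_s: 11.9
eef_pos: [417.6, 252.7, 9.4]
eef_rot: [-2.602, 1.759, -0.001]
wrist_force: [-2.3, -1.8, 8.2]
finger_gap: 0.509
```

>>> arm_command(rows=[[[0,0,-14,0,0,0,255],[0,0,-45,0,0,0,255],[0,0,-50,0,0,0,255],[20,-8,-10,0,0,0,255],[36,-14.4,0,0,0,0,255],[40,-16,0,0,0,0,255],[40,-16,0,0,0,0,255],[38,-15,0,0,0,0,255],[30,-12,0,0,0,0,255],[14.7,-6,0,0,0,0,255],[0,0,0,0,0,0,255],[0,0,0,0,0,0,255]]])

```text
time_s: 13.4
eef_pos: [578.7, 83.0, 127.0]
eef_rot: [2.603, -1.758, -0.002]
wrist_force: [0.2, 0.5, -2.1]
finger_gap: 0.503
```

Run:
```python
from h import *
from scipy.optimize import least_squares
c,T=cam('wrist'); p,d=bot.snapshot('wrist'); save('w4.png',p)
s=bot.get_state(); M=R.from_rotvec(s['eef_rot']).as_matrix(); print(off([580.2,82.4,63.4]),s['finger_gap'])
h=cv2.cvtColor(p,cv2.COLOR_RGB2HSV); g=p.min(2)
k=((g>170)&(h[...,1]<40)).astype(np.uint8); n,l,st,ce=cv2.connectedComponentsWithStats(k)
for i in range(1,n):
    if st[i,4]>300: print('white',st[i],(M.T@(ray_z(c,T,*ce[i],s['eef_pos'][2]+21,True)-s['eef_pos'])).round(1))
for t,z in [('cap_mid',s['eef_pos'][2]+5.6),('spacer_mid',45)]:
    for r in bot.place_of('wrist',t)[:2]: print(t,r['conf'],r['location'],(M.T@(ray_z(c,T,*r['location'],z,True)-s['eef_pos'])).round(1))
```

```text
[ 1.3 -1.2 63.6] 0.5086813134720157
white [ 216  127  127  127 7890] [ -1.8 -49.  -21. ]
white [ 254  264   55   47 1948] [ -2.  -1. -21.]
cap_mid 0.96 [71.3, 341.7] [-135.9   56.8   -5.5]
cap_mid 0.88 [282.8, 271.3] [-1.  -0.9 -5.6]
spacer_mid 0.87 [285.0, 219.3] [ 1.1  1.1 82. ]
```

View pics/w4.png

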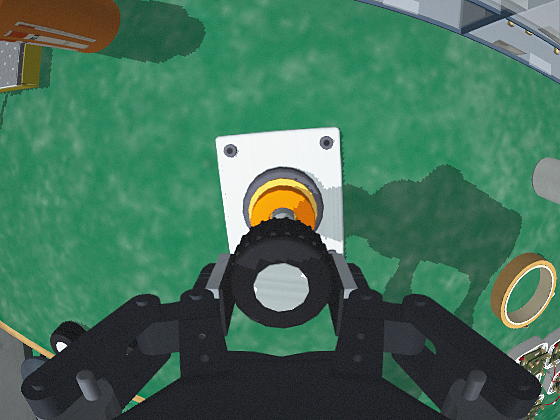

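The cap is centred in the jaws at (281,287) and the spacer is below on the post. Correct by (1.3, -1.3) mm and descend.

>>> arm_command(rows=[[[1.3,-1.3,10,0,0,0,255],[0,0,20,0,0,0,255],[0,0,10,0,0,0,255],[0,0,5,0,0,0,255],[0,0,5,0,0,0,255],[0,0,4,0,0,0,255],[0,0,0,0,0,0,255]]])

```text
time_s: 14.42
eef_pos: [581.2, 81.3, 73.0]
eef_rot: [2.602, -1.76, -0.0]
wrist_force: [-0.9, -0.4, -1.2]
finger_gap: 0.503
```

>>> arm_command(rows=[[[-1,0.4,2,0,0,0,255],[0,0,3,0,0,0,255],[0,0,2,0,0,0,255],[0,0,1,0,0,0,255],[0,0,0,0,0,0,255]]])

```text
time_s: 15.05
eef_pos: [580.5, 82.1, 65.0]
eef_rot: [2.603, -1.76, -0.0]
wrist_force: [-0.4, -0.2, 0.1]
finger_gap: 0.51
```

>>> arm_command(rows=[[[0,0,1,0,0,0,255],[0,0,0,0,0,0,255]]])

```text
time_s: 15.3
eef_pos: [580.5, 82.1, 64.1]
eef_rot: [2.603, -1.76, -0.0]
wrist_force: [-0.9, -0.8, 0.1]
finger_gap: 0.505
```

>>> arm_command(rows=[[[0,0,0.8,0,0,0,255],[0,0,0,0,0,0,255]]])

```text
time_s: 15.55
eef_pos: [580.6, 82.1, 63.5]
eef_rot: [-2.603, 1.759, -0.0]
wrist_force: [-0.5, -0.2, 1.0]
finger_gap: 0.504
```

>>> arm_command(rows=[[[0,0,0.7,0,0,0,255],[0,0,0,0,0,0,255]]])

```text
time_s: 15.8
eef_pos: [580.6, 82.1, 63.4]
eef_rot: [-2.603, 1.759, -0.0]
wrist_force: [-2.9, 0.3, 4.9]
finger_gap: 0.506
```

>>> arm_command(rows=[[[0,0,0,0,0,0,0],[0,0,0,0,0,0,0],[0,0,0,0,0,0,0],[0,0,0,0,0,0,0],[0,0,-20,0,0,0,0],[0,0,-40,0,0,0,0],[0,0,-40,0,0,0,0],[20,20,0,0,0,0,0],[40,40,0,0,0,0,0],[40,40,0,0,0,0,0],[20,20,0,0,0,0,0],[0,0,0,0,0,0,0]]])

```text
time_s: 17.3
eef_pos: [513.9, -75.6, 164.2]
eef_rot: [-2.599, 1.763, -0.003]
wrist_force: [-0.2, 0.4, -0.1]
finger_gap: 1.0
```

Run:
```python
from h import *
p,d=bot.snapshot('top'); c,T=cam('top'); p0=cv2.imread('pics/top0.png')[:,:,::-1]; d0=np.load('top_d.npy')
v,u=np.mgrid[:420,:560]; W=world(c,T,u,v,d)
k=(np.hypot(u-262,v-181)<26)&(W[...,2]>76); q=W[k]; print('cap top',k.sum(),np.percentile(q[:,2],[5,50,95]).round(1),cv2.minEnclosingCircle(q[:,:2].astype(np.float32)))
A=np.c_[q[:,:2],np.ones(len(q))]; print('tilt',np.linalg.lstsq(A,q[:,2],rcond=None)[0][:2].round(3))
for n,uv,zl,zh in [('bottle',(385,115),60,150),('tape',(406,177),18,30),('can',(150,130),100,210)]:
    k=(np.hypot(u-uv[0],v-uv[1])<40)&(W[...,2]>zl)&(W[...,2]<zh)&(d>0); print(n,k.sum(),cv2.minEnclosingCircle(W[k][:,:2].astype(np.float32)))
ps,_=bot.snapshot('scene')
a=cv2.resize(p[135:225,215:305],(400,400)); b=cv2.resize(ps[180:260,210:290],(400,400)); save('end.png',np.hstack([a,b]))
```

```text
cap top 452 [80.7 84.4 87.2] ((539.5003051757812, 63.943748474121094), 68.83644104003906)
tilt [-3.24  -1.311]
bottle 410 ((712.6178588867188, -168.67840576171875), 22.564861297607422)
tape 145 ((617.6193237304688, -224.60496520996094), 32.26065444946289)
can 1014 ((665.85595703125, 295.2569885253906), 27.900819778442383)
```

View pics/end.png

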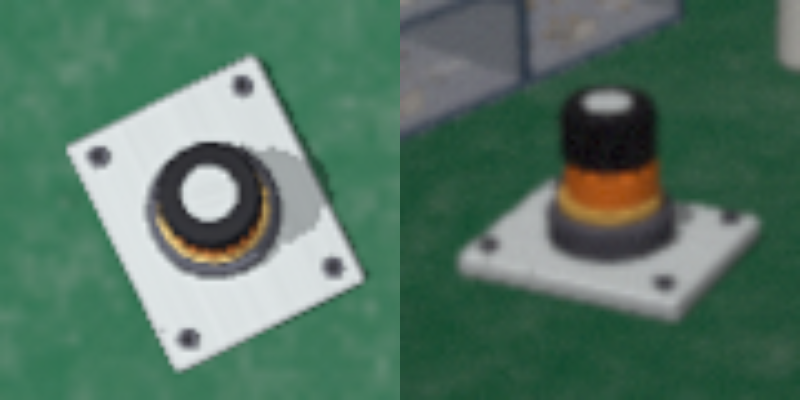

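The stack looks complete: the cap's top is at 84.4 mm (84 expected), and the spacer is flush below it on the brass. The arm partly hides the tape roll from the top camera, and the tilt and circle fits are spoiled by arm pixels. Handing in.

```bash
python3 -c "
from h import *
print(bot.finish_job())"
```

```text
the job is handed in; nothing more can be done
None
```

The stack is finished and handed in, at about 17.5 s of the 61 s allowed. I slid the orange spacer down the post onto the brass ring and let go. Then I put the cap that started farthest from the base over the post, let go, and moved the arm clear.

**Seating:**
- **Spacer:** its top measured 54.3 mm after release (54 expected). Contact came at the height predicted from the grasp.
- **Cap:** its top measured 84.4 mm (84 expected), and contact again came at the predicted height. The last picture shows cap, spacer and brass ring flush and upright.
- **Force:** the highest wrist reading between moves was about 10 N.

**Bystanders:**
- **Bottle:** unchanged within 1 mm.
- **Spray can:** its position reads about 2.6 mm different from the start. I put that down to measurement noise on its slanted silhouette, because the arm never came near it.
- **Tape roll:** the arm partly hid it in the last top view, so I could not re-measure it. The arm passed well above it and never touched it.

**Checks that failed:** my final numeric fits for the cap's tilt and centre were spoiled by arm pixels. I judged both from the picture and the cap's height.

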